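Change grip and load a drill battery into its charger

ROBOT

A 6-joint arm with a two-finger parallel gripper is mounted at the origin on the work surface. World frame = base frame: x ahead of the robot, y to its left, z up, the work surface at z = 0. Lengths are in mm, angles in rad, forces in N, time in s.
With the tool pointing down it reaches from about 300 to 750 mm from the base axis. Payload 8.5 kg.
Tool frame: the origin (TCP) lies at the very end of the fingers, on their centre line; the grasp point (between the pads) lies 19 mm behind it; z points along the fingers, y is the line along which they close (so a half turn about z gives the same grasp; the last joint's range is limited). The gripper opens to 88 mm and grips with 3 to 60 N. Pads are 18 mm wide; open, the fingers measure 123 mm over their backs; the gripper's body (75 mm by 187 mm) begins 45 mm behind the grasp point.
Start: joints at [1.081, 0.381, 1.297, -0, 1.464, -0.215], TCP at [149.237, 529.348, 238.748] pointing down, gripper open.
Joint ranges: [-3.11, 3.11], [-0.89, 2.33], [0.22, 2.48], [-1.42, 4.56], [0.17, 2.85], [-2.88, 2.88]. Speed limits (rad/s): [2.39, 2.39, 3.14, 3.14, 3.14, 3.14].

INTERFACE

Orientations are given as a rotation vector (axis times angle).
In Python, from rig import env gives the robot as it stands.
- The arm moves only by the tool step_arm, never from a script. Its argument "commands" is a list of rows, each an object of numbers: "jaw": the closure, from 0 (fully open) to 1 (shut); "x", "y", "z": the shift along the tool's x, y, z in mm; "ax", "ay", "az": the turn, a rotation vector about the tool's x, y, z in degrees. A call has 1 to 10 rows; each row shifts and turns the commanded pose from where the row before left it, along the tool's axes as they then stand; what a row does not reach is not made up. A row lasts 1/8 s, in which the tool goes at most 62.5 mm and 10.7 degrees, less where a joint would pass 70% of its speed; a pose out of reach is approached as far as the arm can. A call is refused whole if a number of a shift passes 62.5 or a number of a turn 10.7, either way. A call with a gripper value outside its range is refused whole. The fingers move at their own pace and stop on an object; "squeeze" is the grip in N (left out, the last holds). Time passes only in rows, so rows that do not move let the fingers close. It gives the time, the measured TCP pose, the force, the opening and the grip force at its end, in the units of the state.
- env.sense(): the state, without advancing time (a new reading comes with each control period).
- env.grab_frame(name): name is "scene" or "top" or "wrist"; returns the picture (400x640x3 uint8, red, green, blue); there is no depth.
- env.calibration(name): a dict with "fx", "fy", "cx", "cy" (pixels), "origin" and "orientation" of the camera in the world. Camera axes: x right, y up, looking along -z (the intrinsics and any distortion apply to the point x, -y, -z); pixel columns grow to the right and rows downward; lengths in mm; the calibration is good to about 2 mm. A picture is of the moment at which its call begins: read the wrist's pose just before it. calibration takes no time and is no camera call; for the wrist camera it gives the pose at the moment of the call.
- env.sign_off(): hands the job in; it is judged then, once.
The state is a dict: "t": time; "q": joint angles; "dq": joint speeds; "effort": joint torques, N m; "tcp_pos": TCP position; "eef_rot": TCP orientation; "force": force on the tool from outside, world axes, zero at the start; "torque": the same for the moment, N m; "gripper_width": finger opening in mm; "grip_force": force on a finger pad.
Only numpy, scipy, OpenCV 4.12 (cv2) and the standard library are available. Lean on these libraries where they do the work, as an engineer would, in place of code of your own. Each camera call takes 0.05 s, during which the arm holds its last target. There are 200 camera calls.

TASK

Take the blue-topped drill battery out of the plywood rack and stand it upright on the green cutting mat, because held by its ends it cannot go between the charger's tall end posts. Let go, take it again by its two broad sides and lower it gently, upright and square, fully home into the yellow-edged charger, without dropping it in. Leave the orange-topped battery where it is in the rack.

Things in the scene. Friction and masses are not known exactly. Their poses are not given: they have to be found in the camera images.
- blue_pack_center (a point): centre (half-way up) of the battery to load: loose upright black block with blue top, 60 mm along its x, 42 mm along y, 60 mm tall (z up), 0.18 to 0.35 kg, same after a half turn. It starts in one of two slots of a fixed plywood rack. The slot runs along its x, open at both ends: fingers fit only at its narrow ends, 60 mm apart, as slot walls stand 4 mm from its broad sides.
- orange_pack_center (a point): centre of the battery to leave alone: same size and axes, orange top, loose in the rack's other slot, 56 mm away along y. The rack is 84 mm long (x) and 118 mm wide (y), with a 6 mm floor under the batteries and three walls along x, 6 mm thick, their tops 70 mm above the table (4 mm above the batteries).
- mat: green cutting mat fixed flat on the table, 200 x 200 mm, 3 mm thick, empty; origin at the centre of its underside, on the table; z up, x and y along its edges. A paper tape roll and a white-capped red jar (85 mm tall) stand on the table beyond it.
- charger_seat (a point): centre of the floor of the fixed charger's pocket, 20 mm above the table, z up. 76 mm clear along x between two yellow end posts (10 mm thick, 60 mm wide, 64 mm tall above this floor); 58 mm clear along y between two yellow kerbs (8 mm thick, 8 mm tall), open above them. The battery stands on this floor, its x along this x, either way round. Grey base 112 x 96 mm (x, y).

How it is judged (in metres and radians):
On the way:
1. the blue battery stands upright on the mat, let go and at rest (x of blue_pack_center in the frame of mat between -0.1 and 0.1 m and y of blue_pack_center in the frame of mat between -0.1 and 0.1 m and z of blue_pack_center in the frame of mat below 0.04 m and angle between blue_pack_center's own z axis and vertical below 0.15 rad and contact force between blue_pack and the fingers below 0.1 N and linear speed of blue_pack below 0.03 m/s), for 0.2 s.
At the end, for the whole second after the job is handed in: blue battery on the floor of the charger pocket: centre within 12 mm of the pocket centre in x and y and 25 to 34 mm above its floor, upright within 0.1 rad, long axis along the pocket within 0.2 rad, at rest; orange battery upright (0.15 rad) within 20 mm of its start (x of blue_pack_center in the frame of charger_seat between -0.012 and 0.012 m and y of blue_pack_center in the frame of charger_seat between -0.012 and 0.012 m and z of blue_pack_center in the frame of charger_seat between 0.025 and 0.034 m and angle between blue_pack_center's own z axis and vertical below 0.1 rad and angle between the x axis of blue_pack_center and the x axis of charger_seat, either way round below 0.2 rad and linear speed of blue_pack below 0.02 m/s and distance of orange_pack_center from where it was at the start of the episode below 0.02 m and angle between orange_pack_center's own z axis and vertical below 0.15 rad); the robot touches nothing.
It fails at once if the blue battery is dropped into the charger (falls faster than 0.6 m/s between the posts) (x of blue_pack_center in the frame of charger_seat between -0.03 and 0.03 m and y of blue_pack_center in the frame of charger_seat between -0.03 and 0.03 m and z of blue_pack_center in the frame of charger_seat below 0.085 m and linear speed of blue_pack above 0.6 m/s).
It fails at once if the orange battery is taken out of the rack or knocked over (distance of orange_pack_center from where it was at the start of the episode above 0.03 m or angle between orange_pack_center's own z axis and vertical above 0.5 rad).
It also fails if it takes over 58 s, if anything falls off the work surface, if the arm or the gripper's body presses on something with over 40 N, if the wrist force passes 120 N, or if a joint passes its speed limit or range.

## Working session

There is one attempt and no reset: what is moved stays moved. The work goes in short steps, Python scripts to look and compute and a tool call to move; the robot and the scene stay as the last step left them, time stands still between calls to the robot, and variables do not carry over. Pictures are saved under pics/ and viewed, at most 10 in all, crops included, and the job is handed in when it is done.

Besides the shell and the picture viewer there is one more tool, called after "Emit:" as name([rows], argument=value, ...), one row to a line, values as JSON. step_arm: Moves the arm, as the interface text tells. Its arguments: {"type":"object","properties":{"commands":{"type":"array","items":{"type":"object","properties":{"jaw":{"type":"number"},"x":{"type":"number"},"y":{"type":"number"},"z":{"type":"number"},"ax":{"type":"number"},"ay":{"type":"number"},"az":{"type":"number"}}}},"squeeze":{"type":"number"}},"required":["commands"]}

```bash
mkdir -p pics; ls; cat > h.py <<'E'
import numpy as np, cv2
from scipy.spatial.transform import Rotation as R
from rig import env
def calib(n):
    c=env.calibration(n); return c
def rot(c):
    o=np.array(c["orientation"],float)
    return o if o.shape==(3,3) else R.from_rotvec(o).as_matrix()
def ray(c,u,v,z):
    K=np.array([[c["fx"],0,c["cx"]],[0,c["fy"],c["cy"]],[0,0,1]])
    d=np.linalg.solve(K,[u,v,1]); d=rot(c)@np.array([d[0],-d[1],-d[2]])
    o=np.array(c["origin"]); return o+d*(z-o[2])/d[2]
def proj(c,p):
    q=rot(c).T@(np.array(p)-np.array(c["origin"])); return np.array([c["cx"]+c["fx"]*q[0]/-q[2], c["cy"]-c["fy"]*q[1]/-q[2]])
def save(n,f):
    im=env.grab_frame(n); cv2.imwrite("pics/"+f,im[:,:,::-1]); return im
E
python3 - <<'E'
from h import *
print(env.sense())
for n in ["scene","top","wrist"]:
    print(n,env.calibration(n))
a=save("top","top0.png"); b=save("scene","scene0.png")
E
```

```text
pics
{'t': 0.0, 'q': array([ 1.08070081e+00,  3.81208004e-01,  1.29821047e+00,  3.98372140e-06,
        1.46358518e+00, -2.15303555e-01]), 'dq': array([-0.00245117, -0.00219767, -0.00053164, -0.00121874,  0.00058216,
       -0.00070746]), 'effort': array([-4.05212631e-06, -4.37936783e+01, -2.24555182e+01,  7.13752024e-02,
        3.52060050e-02, -8.27094459e-05]), 'tcp_pos': array([149.11923796, 529.13047227, 238.14827674]), 'eef_rot': array([-4.30218724e-01, -3.11149905e+00,  2.07748781e-03]), 'force': array([ 0.41223557,  0.07178611, -0.48723223]), 'torque': array([-0.06405952,  0.07581586, -0.0098284 ]), 'grip_force': 0.0, 'gripper_width': 88.19817108088986}
scene {'fx': 385.63333164443475, 'fy': 385.63333164443475, 'cx': 318.285221982293, 'cy': 201.80093319445191, 'origin': array([1167.26136584, -248.03617141,  595.90950253]), 'orientation': array([0.81279421, 0.55394764, 1.05253895])}
top {'fx': 515.8094763335054, 'fy': 515.8094763335054, 'cx': 328.738395147024, 'cy': 204.75812766904468, 'origin': array([ 283.91361548,   19.11910385, 1295.02429583]), 'orientation': array([ 0.13618551, -0.11280402, -1.55286829])}
wrist {'fx': 300.56310328051205, 'fy': 300.56310328051205, 'cx': 321.99253216482464, 'cy': 201.21899605639877, 'origin': array([ 71.30807903, 550.32304417, 384.21714935]), 'orientation': array([-0.26975848, -0.20259675,  1.28499543])}
```

View pics/top0.png

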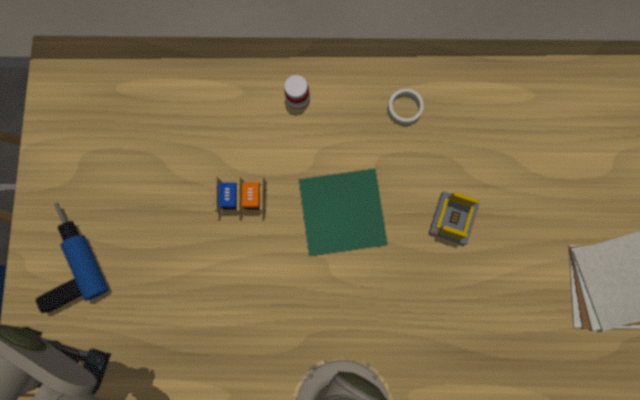

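View pics/scene0.png

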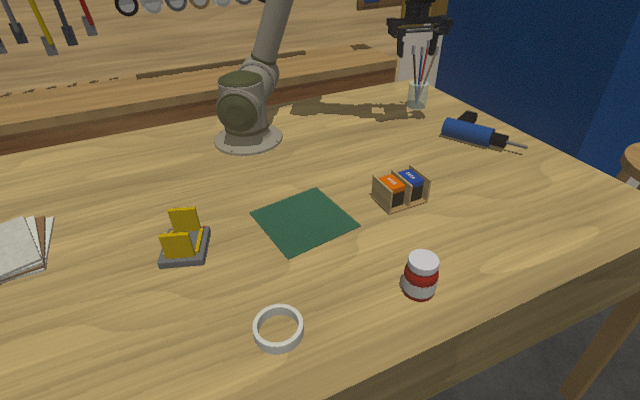

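The top view shows blue at (229,195), orange at (251,195), the mat around (343,212) and the charger around (456,217). I'll enlarge the rack and charger.

```bash
python3 - <<'E'
from h import *
im=cv2.imread("pics/top0.png")
a=im[165:230,205:280]; b=im[180:255,420:490]
f=lambda a:cv2.resize(a,None,fx=5.5,fy=5.5,interpolation=cv2.INTER_CUBIC)
A,B=f(a),f(b)
H=max(A.shape[0],B.shape[0]); A=cv2.copyMakeBorder(A,0,H-A.shape[0],0,0,0);B=cv2.copyMakeBorder(B,0,H-B.shape[0],0,0,0)
cv2.imwrite("pics/crop1.png",np.hstack([A,B])); print(A.shape,B.shape)
c=env.calibration("top")
hsv=cv2.cvtColor(im,cv2.COLOR_BGR2HSV)
for nm,lo,hi,z,roi in [("blue",(105,130,60),(125,255,255),66,(205,170,280,225)),("orange",(5,190,150),(16,255,255),66,(205,170,280,225)),("mat",(65,80,30),(95,255,200),3,(280,150,400,270)),("yel",(20,170,90),(35,255,255),84,(420,180,490,255))]:
    x0,y0,x1,y1=roi
    m=cv2.inRange(hsv,lo,hi)[y0:y1,x0:x1]; m=cv2.morphologyEx(m,cv2.MORPH_CLOSE,np.ones((5,5))) if nm in("blue","orange") else m
    ys,xs=np.nonzero(m); P=np.array([ray(c,u+x0,v+y0,z)[:2] for u,v in zip(xs,ys)],np.float32)
    print(nm,len(P),cv2.minAreaRect(P),[np.round(ray(c,u+x0,v+y0,z)[:2]) for u,v in [(xs.mean(),ys.mean())]])
E
```

```text
(412, 412, 3) (412, 385, 3)
blue 359 ((502.7393493652344, 286.48077392578125), (57.83232879638672, 39.06418991088867), 2.535860061645508) [array([502., 286.])]
orange 296 ((505.9175720214844, 231.16732788085938), (56.73650360107422, 38.90376281738281), 0.7582085728645325) [array([505., 232.])]
mat 5767 ((473.8505554199219, 5.5976104736328125), (193.86029052734375, 193.86419677734375), 9.021336555480957) [array([473.,   6.])]
yel 386 ((462.20123291015625, -264.1429748535156), (72.64418029785156, 97.25182342529297), 70.9095687866211) [array([ 458., -266.])]
```

View pics/crop1.png

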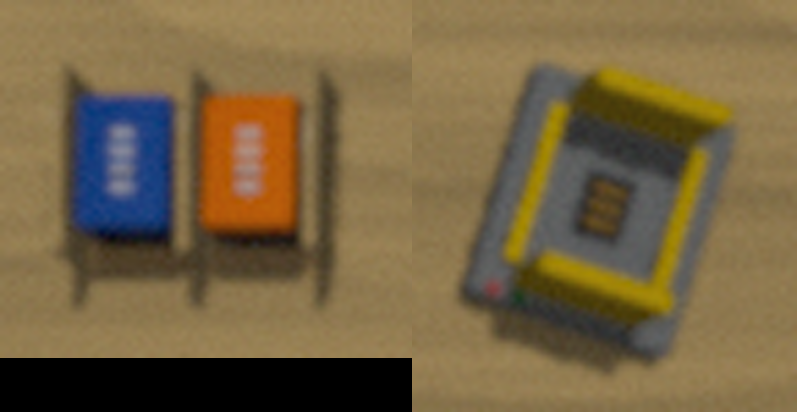

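Blue's top centre is at about (502.5, 286.5), with yaw about 2.5° and a spacing to orange of 55 mm, which fits the given 56. The mat is at (474, 6), yaw 9°, and the charger is near (460, -265), yaw about -17°. Next I'll hover over the blue pack.

Emit:
step_arm([
  {"x": -40.6, "y": -13.8},
  {"x": -40.6, "y": -13.8},
  {"x": -40.6, "y": -13.8},
  {"x": -40.6, "y": -13.8},
  {"x": -40.6, "y": -13.8},
  {"x": -40.6, "y": -13.8},
  {"x": -40.6, "y": -13.8},
  {"x": -40.6, "y": -13.8},
  {"x": -40.6, "y": -13.8},
  {"x": -40.6, "y": -13.8},
])

```text
invalid input
```

Emit:
step_arm([
  {"az": 10.2},
  {"az": 10.2},
  {"az": 10.2},
  {"az": 10.2},
  {"az": 10.2},
  {"az": 10.2},
  {"az": 10.2},
  {"jaw": 0},
  {"jaw": 0},
])

```text
invalid input
```

```bash
cat >> h.py <<'E'
def st():
    s=env.sense(); M=R.from_rotvec(s["eef_rot"]).as_matrix()
    print("t %.2f tcp %s yaw %.2f tilt %s w %.1f grip %.1f F %s q6 %.2f"%(s["t"],np.round(s["tcp_pos"],1),np.degrees(np.arctan2(M[1,1],M[0,1])),np.round(M[:2,2],4),s["gripper_width"],s["grip_force"],np.round(s["force"],1),s["q"][5]))
    return s,M
def go(p):
    s,M=st(); print("tool shift",np.round(M.T@(np.array(p)-s["tcp_pos"]),1))
E
python3 - <<'E'
from h import *
st(); c=env.calibration("wrist"); im=save("wrist","w1.png"); print(c)
print([np.round(proj(c,p)) for p in [(502.5,286.5,66),(505.9,231.2,66)]])
E
```

```text
t 0.10 tcp [149.1 529.2 238.2] yaw 74.26 tilt [-0.0006 -0.0011] w 88.4 grip 0.0 F [-0.3 -0.3  0.6] q6 -0.22
{'fx': 300.56310328051205, 'fy': 300.56310328051205, 'cx': 321.99253216482464, 'cy': 201.21899605639877, 'origin': array([ 71.3139113 , 550.33345227, 384.28693098]), 'orientation': array([-0.26967849, -0.20276603,  1.28496483])}
[array([231., 443.]), array([198., 451.])]
```

View pics/w1.png

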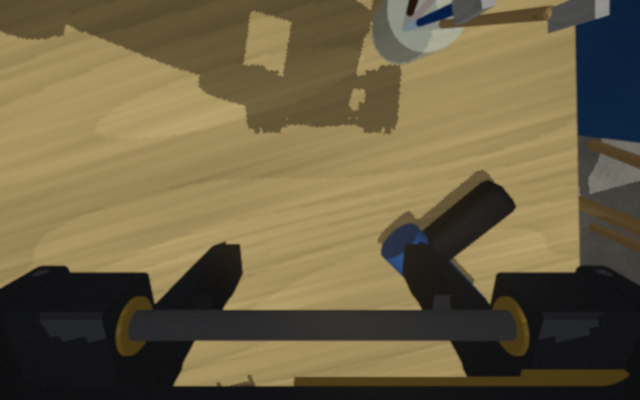

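The arm hadn't moved: both calls were refused, and the picture shows bare table and the drill. I'll retry with every row complete.

Emit:
step_arm([
  {"jaw": 0, "x": -40.6, "y": -13.8, "z": 0, "ax": 0, "ay": 0, "az": 0},
])

```text
t: 0.28
tcp_pos: [183.6, 505.4, 238.3]
eef_rot: [-0.425, -3.112, 0.001]
force: [0.9, 0.5, 0.4]
gripper_width: 88.4
grip_force: 0.0
```

Emit:
step_arm([
  {"jaw": 0, "x": -40.6, "y": -13.8, "z": 0, "ax": 0, "ay": 0, "az": 0},
  {"jaw": 0, "x": -40.6, "y": -13.8, "z": 0, "ax": 0, "ay": 0, "az": 0},
  {"jaw": 0, "x": -40.6, "y": -13.8, "z": 0, "ax": 0, "ay": 0, "az": 0},
  {"jaw": 0, "x": -40.6, "y": -13.8, "z": 0, "ax": 0, "ay": 0, "az": 0},
  {"jaw": 0, "x": -40.6, "y": -13.8, "z": 0, "ax": 0, "ay": 0, "az": 0},
  {"jaw": 0, "x": -40.6, "y": -13.8, "z": 0, "ax": 0, "ay": 0, "az": 0},
  {"jaw": 0, "x": -40.6, "y": -13.8, "z": 0, "ax": 0, "ay": 0, "az": 0},
  {"jaw": 0, "x": -40.6, "y": -13.8, "z": 0, "ax": 0, "ay": 0, "az": 0},
  {"jaw": 0, "x": -40.6, "y": -13.8, "z": 0, "ax": 0, "ay": 0, "az": 0},
])

```text
t: 1.4
tcp_pos: [503.5, 285.4, 238.5]
eef_rot: [-0.43, -3.111, 0.0]
force: [-0.3, -0.2, -0.5]
gripper_width: 88.0
grip_force: 0.0
```

Emit:
step_arm([
  {"jaw": 0, "x": 0, "y": 0, "z": 0, "ax": 0, "ay": 0, "az": 10.2},
  {"jaw": 0, "x": 0, "y": 0, "z": 0, "ax": 0, "ay": 0, "az": 10.2},
  {"jaw": 0, "x": 0, "y": 0, "z": 0, "ax": 0, "ay": 0, "az": 10.2},
  {"jaw": 0, "x": 0, "y": 0, "z": 0, "ax": 0, "ay": 0, "az": 10.2},
  {"jaw": 0, "x": 0, "y": 0, "z": 0, "ax": 0, "ay": 0, "az": 10.2},
  {"jaw": 0, "x": 0, "y": 0, "z": 0, "ax": 0, "ay": 0, "az": 10.2},
  {"jaw": 0, "x": 0, "y": 0, "z": 0, "ax": 0, "ay": 0, "az": 10.2},
  {"jaw": 0, "x": 0, "y": 0, "z": 0, "ax": 0, "ay": 0, "az": 0},
  {"jaw": 0, "x": 0, "y": 0, "z": 0, "ax": 0, "ay": 0, "az": 0},
])

```text
t: 2.52
tcp_pos: [502.5, 286.3, 238.6]
eef_rot: [-2.161, -2.28, 0.001]
force: [-0.2, -0.5, -0.5]
gripper_width: 88.2
grip_force: 0.0
```

```bash
python3 - <<'E'
from h import *
st(); c=env.calibration("wrist"); im=save("wrist","w2.png")
print(c["origin"],[np.round(proj(c,p)) for p in [(502.5,286.5,66),(505.9,231.2,66)]])
E
```

```text
t 2.52 tcp [502.5 286.3 238.6] yaw 3.05 tilt [-0.0004 -0.0001] w 88.2 grip 0.0 F [-0.2 -0.5 -0.5] q6 0.26
[497.84786711 365.93032322 384.64915973] [array([322., 180.]), array([323., 227.])]
```

View pics/w2.png

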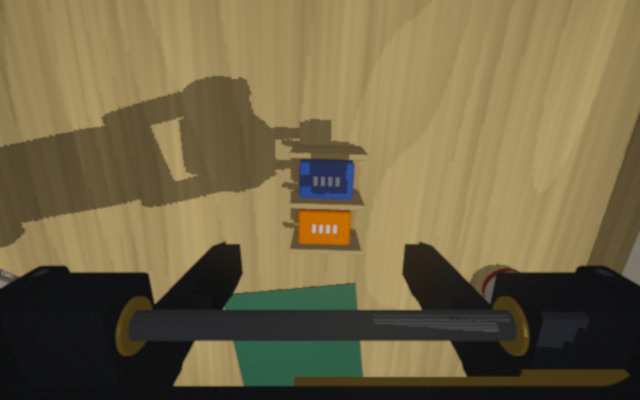

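Blue's top spans columns 299-354 and rows 160-197, orange 298-351 and 210-245. Both are slightly right of prediction, so I'll refine.

```bash
python3 - <<'E'
from h import *
im=cv2.imread("pics/w2.png"); c=env.calibration("wrist"); hsv=cv2.cvtColor(im,cv2.COLOR_BGR2HSV)
x0,y0=285,145
for nm,lo,hi in [("blue",(105,130,60),(125,255,255)),("orange",(5,190,130),(16,255,255))]:
    m=cv2.inRange(hsv,lo,hi)[y0:255,x0:370]; m=cv2.morphologyEx(m,cv2.MORPH_CLOSE,np.ones((9,9)))
    ys,xs=np.nonzero(m); print(nm,len(xs),xs.min()+x0,xs.max()+x0,ys.min()+y0,ys.max()+y0)
    P=np.array([ray(c,u+x0+.0,v+y0,66)[:2] for u,v in zip(xs,ys)],np.float32); print(cv2.minAreaRect(P),P.mean(0))
    for row in np.unique(ys)[3:-3:6]:
        r=xs[ys==row]; print(row+y0,r.min()+x0,r.max()+x0,end=';')
E
```

```text
blue 1664 300 353 161 198
((506.33795166015625, 287.05078125), (57.00151062011719, 41.0693359375), 1.086884617805481) [505.42242 287.4909 ]
164 300 352;170 300 352;176 301 352;182 301 352;188 300 351;194 300 351;orange 1253 298 350 210 244
((507.10943603515625, 230.73556518554688), (59.341739654541016, 41.97520446777344), 1.608479380607605) [501.16666 228.74976]
213 298 350;219 298 315;225 298 349;231 298 349;237 298 349;
```

Emit:
step_arm([
  {"jaw": 0, "x": 0.7, "y": 2.7, "z": 0, "ax": 0, "ay": 0, "az": 1.2},
  {"jaw": 0, "x": 0, "y": 0, "z": 35, "ax": 0, "ay": 0, "az": 0},
  {"jaw": 0, "x": 0, "y": 0, "z": 35, "ax": 0, "ay": 0, "az": 0},
  {"jaw": 0, "x": 0, "y": 0, "z": 35, "ax": 0, "ay": 0, "az": 0},
  {"jaw": 0, "x": 0, "y": 0, "z": 35, "ax": 0, "ay": 0, "az": 0},
  {"jaw": 0, "x": 0, "y": 0, "z": 20, "ax": 0, "ay": 0, "az": 0},
  {"jaw": 0, "x": 0, "y": 0, "z": 15, "ax": 0, "ay": 0, "az": 0},
  {"jaw": 0, "x": 0, "y": 0, "z": 10, "ax": 0, "ay": 0, "az": 0},
  {"jaw": 0, "x": 0, "y": 0, "z": 0, "ax": 0, "ay": 0, "az": 0},
])

```text
t: 3.7
tcp_pos: [505.2, 287.2, 53.5]
eef_rot: [-2.189, -2.253, 0.001]
force: [0.4, 0.3, 0.9]
gripper_width: 88.0
grip_force: 0.0
```

Emit:
step_arm([
  {"jaw": 0, "x": 0, "y": 0, "z": 9, "ax": 0, "ay": 0, "az": 0},
  {"jaw": 0, "x": 0, "y": 0, "z": 9, "ax": 0, "ay": 0, "az": 0},
  {"jaw": 0, "x": 0, "y": 0, "z": 7.5, "ax": 0, "ay": 0, "az": 0},
  {"jaw": 0.2, "x": 0, "y": 0, "z": 0, "ax": 0, "ay": 0, "az": 0},
  {"jaw": 0.25, "x": 0, "y": 0, "z": 0, "ax": 0, "ay": 0, "az": 0},
  {"jaw": 0.3, "x": 0, "y": 0, "z": 0, "ax": 0, "ay": 0, "az": 0},
  {"jaw": 0.4, "x": 0, "y": 0, "z": 0, "ax": 0, "ay": 0, "az": 0},
  {"jaw": 0.6, "x": 0, "y": 0, "z": 0, "ax": 0, "ay": 0, "az": 0},
  {"jaw": 0.6, "x": 0, "y": 0, "z": 0, "ax": 0, "ay": 0, "az": 0},
  {"jaw": 0.6, "x": 0, "y": 0, "z": 0, "ax": 0, "ay": 0, "az": 0},
], squeeze=25)

```text
t: 4.95
tcp_pos: [505.5, 287.3, 28.5]
eef_rot: [2.189, 2.253, 0.001]
force: [1.1, 0.1, 3.4]
gripper_width: 59.9
grip_force: 25.0
```

Emit:
step_arm([
  {"jaw": 0.6, "x": 0, "y": 0, "z": -6, "ax": 0, "ay": 0, "az": 0},
  {"jaw": 0.6, "x": 0, "y": 0, "z": -12, "ax": 0, "ay": 0, "az": 0},
  {"jaw": 0.6, "x": 0, "y": 0, "z": -18, "ax": 0, "ay": 0, "az": 0},
  {"jaw": 0.6, "x": 0, "y": 0, "z": -20, "ax": 0, "ay": 0, "az": 0},
  {"jaw": 0.6, "x": 0, "y": 0, "z": -20, "ax": 0, "ay": 0, "az": 0},
  {"jaw": 0.6, "x": 0, "y": 0, "z": -18, "ax": 0, "ay": 0, "az": 0},
  {"jaw": 0.6, "x": 0, "y": 0, "z": -12, "ax": 0, "ay": 0, "az": 0},
  {"jaw": 0.6, "x": 0, "y": 0, "z": -4, "ax": 0, "ay": 0, "az": 0},
  {"jaw": 0.6, "x": 0, "y": 0, "z": 0, "ax": 0, "ay": 0, "az": 0},
])

```text
t: 6.08
tcp_pos: [505.1, 287.1, 138.0]
eef_rot: [-2.189, -2.253, 0.001]
force: [-0.2, -0.4, -2.4]
gripper_width: 59.8
grip_force: 25.0
```

Emit:
step_arm([
  {"jaw": 0.6, "x": -14, "y": -2, "z": 0, "ax": 0, "ay": 0, "az": 0},
  {"jaw": 0.6, "x": -28, "y": -4, "z": 0, "ax": 0, "ay": 0, "az": 0},
  {"jaw": 0.6, "x": -34, "y": -5, "z": 0, "ax": 0, "ay": 0, "az": 0},
  {"jaw": 0.6, "x": -34, "y": -5, "z": 0, "ax": 0, "ay": 0, "az": 0},
  {"jaw": 0.6, "x": -34, "y": -5, "z": 0, "ax": 0, "ay": 0, "az": 0},
  {"jaw": 0.6, "x": -34, "y": -5, "z": 0, "ax": 0, "ay": 0, "az": 0},
  {"jaw": 0.6, "x": -34, "y": -5, "z": 0, "ax": 0, "ay": 0, "az": 0},
  {"jaw": 0.6, "x": -34, "y": -5, "z": 0, "ax": 0, "ay": 0, "az": 0},
  {"jaw": 0.6, "x": -24, "y": -3.5, "z": 0, "ax": 0, "ay": 0, "az": 0},
  {"jaw": 0.6, "x": -10, "y": -1.5, "z": 0, "ax": 0, "ay": 0, "az": 0},
])

```text
t: 7.32
tcp_pos: [471.7, 4.7, 138.0]
eef_rot: [-2.191, -2.251, 0.001]
force: [0.2, 0.7, -2.0]
gripper_width: 60.0
grip_force: 25.0
```

Emit:
step_arm([
  {"jaw": 0.6, "x": 0, "y": 0, "z": 0, "ax": 0, "ay": 0, "az": 6.5},
  {"jaw": 0.6, "x": 0, "y": 0, "z": 20, "ax": 0, "ay": 0, "az": 6.5},
  {"jaw": 0.6, "x": 0, "y": 0, "z": 30, "ax": 0, "ay": 0, "az": 6},
  {"jaw": 0.6, "x": 0, "y": 0, "z": 30, "ax": 0, "ay": 0, "az": 0},
  {"jaw": 0.6, "x": 0, "y": 0, "z": 16, "ax": 0, "ay": 0, "az": 0},
  {"jaw": 0.6, "x": 0, "y": 0, "z": 6, "ax": 0, "ay": 0, "az": 0},
  {"jaw": 0.6, "x": 0, "y": 0, "z": 0, "ax": 0, "ay": 0, "az": 0},
])

```text
t: 8.2
tcp_pos: [472.3, 6.2, 36.3]
eef_rot: [-2.531, -1.861, 0.0]
force: [0.2, -0.4, -2.0]
gripper_width: 59.9
grip_force: 25.0
```

```bash
python3 - <<'E'
from h import *
st()
E
```

```text
t 8.20 tcp [472.3   6.2  36.3] yaw -17.33 tilt [-0.0002  0.0001] w 59.9 grip 25.0 F [ 0.2 -0.4 -2. ] q6 0.06
```

Emit:
step_arm([
  {"jaw": 0.6, "x": 0, "y": 0, "z": 4, "ax": 0, "ay": 0, "az": 0},
  {"jaw": 0.6, "x": 0, "y": 0, "z": 3, "ax": 0, "ay": 0, "az": 0},
  {"jaw": 0.6, "x": 0, "y": 0, "z": 2, "ax": 0, "ay": 0, "az": 0},
  {"jaw": 0.6, "x": 0, "y": 0, "z": 1, "ax": 0, "ay": 0, "az": 0},
  {"jaw": 0.6, "x": 0, "y": 0, "z": 0.5, "ax": 0, "ay": 0, "az": 0},
  {"jaw": 0.6, "x": 0, "y": 0, "z": 0, "ax": 0, "ay": 0, "az": 0},
])

```text
t: 8.95
tcp_pos: [472.3, 6.1, 25.8]
eef_rot: [2.531, 1.861, 0.0]
force: [-0.1, -0.4, -1.8]
gripper_width: 60.1
grip_force: 25.0
```

Emit:
step_arm([
  {"jaw": 0.6, "x": 0, "y": 0, "z": 0.5, "ax": 0, "ay": 0, "az": 0},
  {"jaw": 0.6, "x": 0, "y": 0, "z": 0.3, "ax": 0, "ay": 0, "az": 0},
  {"jaw": 0.6, "x": 0, "y": 0, "z": 0, "ax": 0, "ay": 0, "az": 0},
])

```text
t: 9.32
tcp_pos: [472.4, 6.1, 25.5]
eef_rot: [2.531, 1.861, 0.0]
force: [-1.6, 0.2, 6.2]
gripper_width: 59.5
grip_force: 25.0
```

Emit:
step_arm([
  {"jaw": 0.3, "x": 0, "y": 0, "z": 0, "ax": 0, "ay": 0, "az": 0},
  {"jaw": 0.2, "x": 0, "y": 0, "z": 0, "ax": 0, "ay": 0, "az": 0},
  {"jaw": 0, "x": 0, "y": 0, "z": 0, "ax": 0, "ay": 0, "az": 0},
  {"jaw": 0, "x": 0, "y": 0, "z": 0, "ax": 0, "ay": 0, "az": 0},
  {"jaw": 0, "x": 0, "y": 0, "z": 0, "ax": 0, "ay": 0, "az": 0},
  {"jaw": 0, "x": 0, "y": 0, "z": -10, "ax": 0, "ay": 0, "az": 0},
  {"jaw": 0, "x": 0, "y": 0, "z": -30, "ax": 0, "ay": 0, "az": 0},
  {"jaw": 0, "x": 0, "y": 0, "z": -35, "ax": 0, "ay": 0, "az": 0},
  {"jaw": 0, "x": 0, "y": 0, "z": -35, "ax": 0, "ay": 0, "az": 0},
  {"jaw": 0, "x": 0, "y": 0, "z": -25, "ax": 0, "ay": 0, "az": 0},
])

```text
t: 10.58
tcp_pos: [472.4, 6.1, 162.2]
eef_rot: [2.53, 1.86, 0.002]
force: [-0.0, -0.0, 0.2]
gripper_width: 88.3
grip_force: 0.0
```

Emit:
step_arm([
  {"jaw": 0, "x": 0, "y": 0, "z": 0, "ax": 0, "ay": 0, "az": 9.95},
  {"jaw": 0, "x": 0, "y": 0, "z": -25, "ax": 0, "ay": 0, "az": 10},
  {"jaw": 0, "x": 0, "y": 0, "z": -25, "ax": 0, "ay": 0, "az": 10},
  {"jaw": 0, "x": 0, "y": 0, "z": -10, "ax": 0, "ay": 0, "az": 10},
  {"jaw": 0, "x": 0, "y": 0, "z": -10, "ax": 0, "ay": 0, "az": 10},
  {"jaw": 0, "x": 0, "y": 0, "z": 0, "ax": 0, "ay": 0, "az": 10},
  {"jaw": 0, "x": 0, "y": 0, "z": 0, "ax": 0, "ay": 0, "az": 10},
  {"jaw": 0, "x": 0, "y": 0, "z": 0, "ax": 0, "ay": 0, "az": 10},
  {"jaw": 0, "x": 0, "y": 0, "z": 0, "ax": 0, "ay": 0, "az": 10},
  {"jaw": 0, "x": 0, "y": 0, "z": 0, "ax": 0, "ay": 0, "az": 0},
])

```text
t: 11.82
tcp_pos: [472.1, 6.2, 230.5]
eef_rot: [3.106, -0.47, 0.001]
force: [-0.6, -0.0, 0.2]
gripper_width: 88.3
grip_force: 0.0
```

```bash
python3 - <<'E'
from h import *
st(); c=env.calibration("wrist"); im=save("wrist","w3.png"); print(c["origin"],proj(c,(472.4,6.1,63)),proj(c,(460,-265,20)))
s,M=st(); print(np.round(M.T@(np.array([430,-225,225])-s["tcp_pos"]),1))
E
```

```text
t 11.82 tcp [472.1   6.2 230.5] yaw -107.21 tilt [ 0.0005 -0.0001] w 88.3 grip 0.0 F [-0.6 -0.   0.2] q6 1.63
[548.5524589  -18.4355502  376.57000541] [321.18964679 181.78577713] [551.62115521 114.27906924]
t 11.88 tcp [472.2   6.2 230.4] yaw -107.09 tilt [ 0.0005 -0.0001] w 88.5 grip 0.0 F [-0.7  0.7  0.4] q6 1.63
[ 27.6 233.4   5.4]
```

View pics/w3.png

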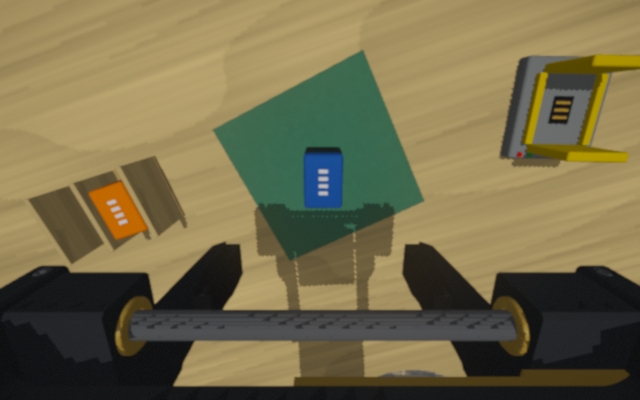

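Blue stands upright on the mat at pixel (323,179), within 3 px of prediction. The charger is at (561,110), nearly square to the tool. I'll hover over it so the calibration bias cancels.

Emit:
step_arm([
  {"jaw": 0, "x": 4, "y": 15, "z": 0, "ax": 0, "ay": 0, "az": 0},
  {"jaw": 0, "x": 8, "y": 31, "z": 0, "ax": 0, "ay": 0, "az": 0},
  {"jaw": 0, "x": 8, "y": 31, "z": 0, "ax": 0, "ay": 0, "az": 0},
  {"jaw": 0, "x": 8, "y": 31, "z": 0, "ax": 0, "ay": 0, "az": 0},
  {"jaw": 0, "x": 8, "y": 31, "z": 0, "ax": 0, "ay": 0, "az": 0},
  {"jaw": 0, "x": 8, "y": 31, "z": 0, "ax": 0, "ay": 0, "az": 0},
  {"jaw": 0, "x": 8, "y": 31, "z": 0, "ax": 0, "ay": 0, "az": 0},
  {"jaw": 0, "x": 8, "y": 31, "z": 0, "ax": 0, "ay": 0, "az": 0},
  {"jaw": 0, "x": 8, "y": 31, "z": 0, "ax": 0, "ay": 0, "az": 0},
  {"jaw": 0, "x": 0, "y": 0, "z": 0, "ax": 0, "ay": 0, "az": 0},
])

```text
t: 13.12
tcp_pos: [458.4, -267.5, 229.6]
eef_rot: [3.106, -0.474, -0.001]
force: [0.6, 1.8, 0.5]
gripper_width: 88.0
grip_force: 0.0
```

```bash
python3 - <<'E'
from h import *
st(); c=env.calibration("wrist"); im=save("wrist","w4.png")[:,:,::-1]
cv2.imwrite("pics/w4c.png",cv2.resize(im[120:260,220:420],None,fx=4,fy=4,interpolation=cv2.INTER_CUBIC))
E
```

```text
t 13.12 tcp [ 458.4 -267.5  229.6] yaw -107.37 tilt [-0.0004 -0.    ] w 88.0 grip 0.0 F [0.6 1.8 0.5] q6 1.12
```

View pics/w4c.png

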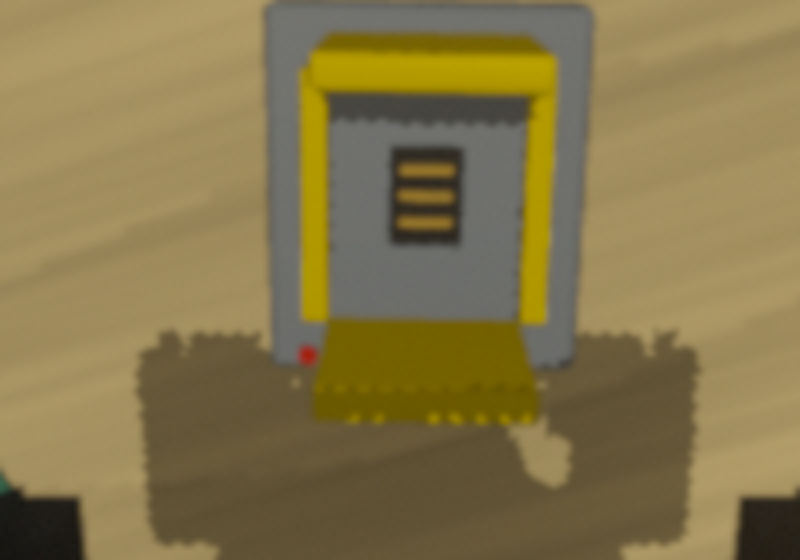

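The charger crop shows: base corners (267,6), (592,8), (575,366), (275,362); contacts centred on (427,196); kerb inner edges at columns 328 and 525; upper post top at rows 52-95; lower post foot at row 320 and top at rows 388-420.

```bash
python3 - <<'E'
from h import *
s,M=st(); c=env.calibration("wrist")
def P(u,v,z): return M.T@(ray(c,(u+.5)/4-.5+220,(v+.5)/4-.5+120,z)-s["tcp_pos"])
def sh(n,u,v,z): p=P(u,v,z); print(n,np.round(p[:2],1))
for n,u,v,z in [("TL",267,6,20),("TR",592,8,20),("BR",575,366,20),("BL",275,362,20),("contacts",427,196,20),
 ("kerbLt",328,110,28),("kerbLb",328,318,28),("kerbRt",527,110,28),("kerbRb",524,318,28),
 ("kerbL out t",301,75,28),("kerbL out b",302,322,28),("kR out b",546,324,28),
 ("upTopL out",312,52,84),("upTopR out",556,55,84),("upTopL in",312,93,84),("upTopR in",556,95,84),
 ("loFootL",328,320,20),("loFootR",520,320,20),("loTop inL",315,388,84),("loTop inR",538,390,84),("loTop outL",315,420,84),("loTop outR",538,423,84)]: sh(n,u,v,z)
# pack bias: mat view
print("pack bias est px (323,179) vs (321.2,181.8)")
E
```

```text
t 13.18 tcp [ 458.5 -266.1  229.7] yaw -107.33 tilt [-0.0004  0.0005] w 88.1 grip 0.0 F [ 0.1  0.2 -0.1] q6 1.12
TL [ 61. -40.]
TR [60.4 53.1]
BR [-48.6  52.9]
BL [-47.3 -41.4]
contacts [5.7 6.1]
kerbLt [ 32.5 -22.6]
kerbLb [-30.2 -23.9]
kerbRt [32.5 34.6]
kerbRb [-30.2  35.6]
kerbL out t [ 42.4 -30.1]
kerbL out b [-31.5 -31.8]
kR out b [-32.1  42.3]
upTopL out [ 53.9 -22.3]
upTopR out [53.2 35.7]
upTopL in [ 44.2 -22.6]
upTopR in [43.8 36. ]
loFootL [-33.4 -24.5]
loFootR [-33.4  35.2]
loTop inL [-31.5 -23.7]
loTop inR [-32.   34.2]
loTop outL [-40.5 -23.9]
loTop outR [-41.3  34.5]
pack bias est px (323,179) vs (321.2,181.8)
```

```bash
python3 - <<'E'
from h import *
s,M=st(); c=env.calibration("wrist")
im=cv2.imread("pics/w3.png"); hsv=cv2.cvtColor(im,cv2.COLOR_BGR2HSV)
m=cv2.inRange(hsv,(105,130,60),(125,255,255))[140:215,295:350]; m=cv2.morphologyEx(m,cv2.MORPH_CLOSE,np.ones((9,9)))
ys,xs=np.nonzero(m); print(xs.min()+295,xs.max()+295,ys.min()+140,ys.max()+140)
f=lambda z:np.array([(M.T@(ray(c,u+295,v+140,z)-s["tcp_pos"]))[:2] for u,v in zip(xs,ys)],np.float32)
# tool height same in w3 (~230.4): same camera-tool geometry
print(cv2.minAreaRect(f(63)))
a=cv2.imread("pics/w4.png",0); im5=save("wrist","w5.png"); b=cv2.cvtColor(im5,cv2.COLOR_RGB2GRAY)
print(cv2.phaseCorrelate(a[110:230,270:380].astype(np.float64),b[110:230,270:380].astype(np.float64)))
s,M=st(); p=s["tcp_pos"]+M@np.array([6.1,6,0]); print("charger uncorr",p)
E
```

```text
t 13.18 tcp [ 458.5 -266.1  229.7] yaw -107.33 tilt [-0.0004  0.0005] w 88.1 grip 0.0 F [ 0.1  0.2 -0.1] q6 1.12
304 342 152 207
((2.075061798095703, 1.6631488800048828), (60.541996002197266, 40.243247985839844), 0.22595973312854767)
((0.7550163491875139, -0.30248179513139917), 0.9292153499861502)
t 13.22 tcp [ 458.7 -265.2  229.8] yaw -107.28 tilt [-0.0003  0.0005] w 88.2 grip 0.0 F [ 0.5  0.4 -0.1] q6 1.12
charger uncorr [ 462.708148   -272.79036925  229.82857232]
```

Charger pocket centre is at about (462, -272), yaw -17.8° (the tool needs about +0.5° az). Next I go back over the pack and regrasp it by its broad sides.

Emit:
step_arm([
  {"jaw": 0, "x": -4, "y": -15, "z": 0, "ax": 0, "ay": 0, "az": 0},
  {"jaw": 0, "x": -8, "y": -31, "z": 0, "ax": 0, "ay": 0, "az": 0},
  {"jaw": 0, "x": -8, "y": -31, "z": 0, "ax": 0, "ay": 0, "az": 0},
  {"jaw": 0, "x": -8, "y": -31, "z": 0, "ax": 0, "ay": 0, "az": 0},
  {"jaw": 0, "x": -8, "y": -31, "z": 0, "ax": 0, "ay": 0, "az": 0},
  {"jaw": 0, "x": -8, "y": -31, "z": 0, "ax": 0, "ay": 0, "az": 0},
  {"jaw": 0, "x": -8, "y": -31, "z": 0, "ax": 0, "ay": 0, "az": 0},
  {"jaw": 0, "x": -8, "y": -31, "z": 0, "ax": 0, "ay": 0, "az": 0},
  {"jaw": 0, "x": -8, "y": -31, "z": 0, "ax": 0, "ay": 0, "az": 0},
  {"jaw": 0, "x": 0, "y": 0, "z": 0, "ax": 0, "ay": 0, "az": 0},
])

```text
t: 14.48
tcp_pos: [471.5, 8.9, 230.2]
eef_rot: [-3.107, 0.465, -0.0]
force: [-0.4, 0.2, 0.4]
gripper_width: 88.1
grip_force: 0.0
```

Emit:
step_arm([
  {"jaw": 0, "x": 0, "y": 0, "z": 0, "ax": 0, "ay": 0, "az": 0},
  {"jaw": 0, "x": 0, "y": 0, "z": 30, "ax": 0, "ay": 0, "az": 0},
  {"jaw": 0, "x": 0, "y": 0, "z": 40, "ax": 0, "ay": 0, "az": 0},
  {"jaw": 0, "x": 0, "y": 0, "z": 40, "ax": 0, "ay": 0, "az": 0},
  {"jaw": 0, "x": 0, "y": 0, "z": 30, "ax": 0, "ay": 0, "az": 0},
  {"jaw": 0, "x": 0, "y": 0, "z": 12, "ax": 0, "ay": 0, "az": 0},
  {"jaw": 0, "x": 0, "y": 0, "z": 0, "ax": 0, "ay": 0, "az": 0},
  {"jaw": 0, "x": 0, "y": 0, "z": 0, "ax": 0, "ay": 0, "az": 0},
])

```text
t: 15.48
tcp_pos: [472.9, 5.8, 79.0]
eef_rot: [3.106, -0.473, 0.003]
force: [-0.1, 0.6, -0.9]
gripper_width: 88.1
grip_force: 0.0
```

```bash
python3 - <<'E'
from h import *
go((472.4,6.1,21))
E
```

```text
t 15.47 tcp [472.9   5.8  79. ] yaw -107.30 tilt [ 0.0019 -0.0005] w 88.1 grip 0.0 F [-0.1  0.6 -0.9] q6 1.63
tool shift [-0.7 -0.1 58. ]
```

Emit:
step_arm([
  {"jaw": 0, "x": -0.5, "y": 0, "z": 15, "ax": 0, "ay": 0, "az": 0},
  {"jaw": 0, "x": 0, "y": 0, "z": 18, "ax": 0, "ay": 0, "az": 0},
  {"jaw": 0, "x": 0, "y": 0, "z": 15, "ax": 0, "ay": 0, "az": 0},
  {"jaw": 0, "x": 0, "y": 0, "z": 9, "ax": 0, "ay": 0, "az": 0},
  {"jaw": 0.3, "x": 0, "y": 0, "z": 0, "ax": 0, "ay": 0, "az": 0},
  {"jaw": 0.4, "x": 0, "y": 0, "z": 0, "ax": 0, "ay": 0, "az": 0},
  {"jaw": 0.46, "x": 0, "y": 0, "z": 0, "ax": 0, "ay": 0, "az": 0},
  {"jaw": 0.5, "x": 0, "y": 0, "z": 0, "ax": 0, "ay": 0, "az": 0},
  {"jaw": 0.8, "x": 0, "y": 0, "z": 0, "ax": 0, "ay": 0, "az": 0},
  {"jaw": 0.8, "x": 0, "y": 0, "z": 0, "ax": 0, "ay": 0, "az": 0},
], squeeze=25)

```text
t: 16.73
tcp_pos: [471.9, 6.2, 21.1]
eef_rot: [3.106, -0.472, 0.0]
force: [-0.4, -1.1, 3.0]
gripper_width: 42.0
grip_force: 25.0
```

Emit:
step_arm([
  {"jaw": 0.8, "x": 0, "y": 0, "z": -6, "ax": 0, "ay": 0, "az": 0},
  {"jaw": 0.8, "x": 0, "y": 0, "z": -15, "ax": 0, "ay": 0, "az": 0},
  {"jaw": 0.8, "x": 0, "y": 0, "z": -22, "ax": 0, "ay": 0, "az": 0},
  {"jaw": 0.8, "x": 0, "y": 0, "z": -24, "ax": 0, "ay": 0, "az": 0},
  {"jaw": 0.8, "x": 0, "y": 0, "z": -24, "ax": 0, "ay": 0, "az": 0},
  {"jaw": 0.8, "x": 0, "y": 0, "z": -18, "ax": 0, "ay": 0, "az": 0},
  {"jaw": 0.8, "x": 0, "y": 0, "z": -6, "ax": 0, "ay": 0, "az": 0.5},
  {"jaw": 0.8, "x": 0, "y": 0, "z": 0, "ax": 0, "ay": 0, "az": 0},
])

```text
t: 17.73
tcp_pos: [471.7, 6.3, 135.8]
eef_rot: [-3.104, 0.486, 0.0]
force: [0.4, -0.5, -3.3]
gripper_width: 41.9
grip_force: 25.0
```

Emit:
step_arm([
  {"jaw": 0.8, "x": 4, "y": 14, "z": 0, "ax": 0, "ay": 0, "az": 0},
  {"jaw": 0.8, "x": 8, "y": 28, "z": 0, "ax": 0, "ay": 0, "az": 0},
  {"jaw": 0.8, "x": 9, "y": 33, "z": 0, "ax": 0, "ay": 0, "az": 0},
  {"jaw": 0.8, "x": 9, "y": 33, "z": 0, "ax": 0, "ay": 0, "az": 0},
  {"jaw": 0.8, "x": 9, "y": 33, "z": 0, "ax": 0, "ay": 0, "az": 0},
  {"jaw": 0.8, "x": 9, "y": 33, "z": 0, "ax": 0, "ay": 0, "az": 0},
  {"jaw": 0.8, "x": 9, "y": 33, "z": 0, "ax": 0, "ay": 0, "az": 0},
  {"jaw": 0.8, "x": 8, "y": 30, "z": 0, "ax": 0, "ay": 0, "az": 0},
  {"jaw": 0.8, "x": 6, "y": 22, "z": 0, "ax": 0, "ay": 0, "az": 0},
  {"jaw": 0.8, "x": 2, "y": 9.5, "z": 0, "ax": 0, "ay": 0, "az": 0},
])

```text
t: 18.98
tcp_pos: [458.9, -272.9, 135.4]
eef_rot: [-3.103, 0.488, 0.001]
force: [-1.8, 0.5, -2.6]
gripper_width: 41.7
grip_force: 25.0
```

Emit:
step_arm([
  {"jaw": 0.8, "x": 0, "y": 0, "z": 0, "ax": 0, "ay": 0, "az": 0},
  {"jaw": 0.8, "x": 0, "y": 0, "z": 0, "ax": 0, "ay": 0, "az": 0},
  {"jaw": 0.8, "x": 0, "y": 0, "z": 0, "ax": 0, "ay": 0, "az": 0},
])

```text
t: 19.35
tcp_pos: [459.4, -270.9, 136.0]
eef_rot: [-3.104, 0.484, -0.0]
force: [0.2, 0.4, -2.7]
gripper_width: 41.6
grip_force: 25.0
```

```bash
python3 - <<'E'
from h import *
go((462,-272,38)); a=save("wrist","w6.png"); b=save("top","t6.png")
A=cv2.resize(a[60:260,200:440],(480,400)); B=cv2.resize(b[170:260,410:500],(400,400),interpolation=cv2.INTER_CUBIC)[:,40:360]
cv2.imwrite("pics/w6c.png",np.hstack([A,B])[:,:,::-1])
E
```

```text
t 19.35 tcp [ 459.4 -270.9  136. ] yaw -107.73 tilt [0.     0.0001] w 41.6 grip 25.0 F [ 0.2  0.4 -2.7] q6 1.13
tool shift [ 2.8  0.3 98. ]
```

View pics/w6c.png

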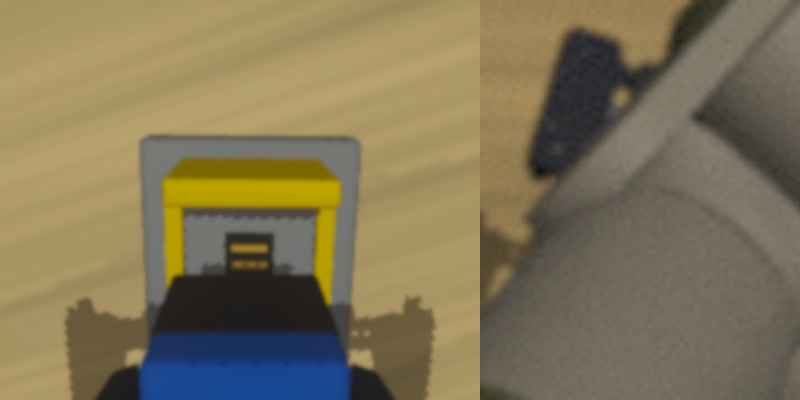

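The view shows the pack held level and square in front of the pocket. Pack mid-column is 245 and charger mid-column 251 in the crop (2 px per px). I'll check x from the post-top rows (179 and 205) against the pack's top edge (332).

```bash
python3 - <<'E'
from h import *
s,M=st(); c=env.calibration("wrist"); z=s["tcp_pos"][2]
f=lambda u,v,z:np.round((M.T@(ray(c,(u+.5)/2-.5+200,(v+.5)/2-.5+60,z)-s["tcp_pos"]))[:2],1)
print("post out/in",f(163,179,84),f(340,179,84),f(163,206,84),f(340,206,84))
print("base top",f(141,138,20),f(360,138,20))
print("pack top edge",f(150,332,z+42),f(340,332,z+42),"pack bottom edge",f(172,276,z-18),f(316,276,z-18))
E
```

```text
t 19.45 tcp [ 459.4 -271.2  136. ] yaw -107.75 tilt [ 0. -0.] w 42.0 grip 25.0 F [-0.7  0.2 -2.7] q6 1.13
post out/in [ 51.7 -25.9] [51.7 32.2] [ 42.8 -26.2] [42.8 32.7]
base top [ 59.8 -43.1] [59.8 50. ]
pack top edge [ 36.8 -16.8] [36.8 18.8] pack bottom edge [ 29.  -19.8] [29.  21.3]
```

Emit:
step_arm([
  {"jaw": 0.8, "x": 3.7, "y": 2.3, "z": 0, "ax": 0, "ay": 0, "az": 0},
  {"jaw": 0.8, "x": 0, "y": 0, "z": 8, "ax": 0, "ay": 0, "az": 0},
  {"jaw": 0.8, "x": 0, "y": 0, "z": 12, "ax": 0, "ay": 0, "az": 0},
  {"jaw": 0.8, "x": 0, "y": 0, "z": 12, "ax": 0, "ay": 0, "az": 0},
  {"jaw": 0.8, "x": 0, "y": 0, "z": 12, "ax": 0, "ay": 0, "az": 0},
  {"jaw": 0.8, "x": 0, "y": 0, "z": 12, "ax": 0, "ay": 0, "az": 0},
  {"jaw": 0.8, "x": 0, "y": 0, "z": 12, "ax": 0, "ay": 0, "az": 0},
  {"jaw": 0.8, "x": 0, "y": 0, "z": 10, "ax": 0, "ay": 0, "az": 0},
  {"jaw": 0.8, "x": 0, "y": 0, "z": 6, "ax": 0, "ay": 0, "az": 0},
  {"jaw": 0.8, "x": 0, "y": 0, "z": 0, "ax": 0, "ay": 0, "az": 0},
])

```text
t: 20.7
tcp_pos: [462.1, -274.9, 51.6]
eef_rot: [-3.104, 0.486, 0.001]
force: [0.4, -0.2, -1.8]
gripper_width: 41.4
grip_force: 25.0
```

Emit:
step_arm([
  {"jaw": 0.8, "x": 0, "y": 0, "z": 4, "ax": 0, "ay": 0, "az": 0},
  {"jaw": 0.8, "x": 0, "y": 0, "z": 4, "ax": 0, "ay": 0, "az": 0},
  {"jaw": 0.8, "x": 0, "y": 0, "z": 3, "ax": 0, "ay": 0, "az": 0},
  {"jaw": 0.8, "x": 0, "y": 0, "z": 1.5, "ax": 0, "ay": 0, "az": 0},
  {"jaw": 0.8, "x": 0, "y": 0, "z": 0.5, "ax": 0, "ay": 0, "az": 0},
  {"jaw": 0.8, "x": 0, "y": 0, "z": 0, "ax": 0, "ay": 0, "az": 0},
])

```text
t: 21.45
tcp_pos: [462.1, -275.0, 39.0]
eef_rot: [3.104, -0.486, 0.0]
force: [-0.7, -0.5, -2.5]
gripper_width: 41.8
grip_force: 25.0
```

Emit:
step_arm([
  {"jaw": 0.8, "x": 0, "y": 0, "z": 0.5, "ax": 0, "ay": 0, "az": 0},
  {"jaw": 0.8, "x": 0, "y": 0, "z": 0.3, "ax": 0, "ay": 0, "az": 0},
  {"jaw": 0.8, "x": 0, "y": 0, "z": 0, "ax": 0, "ay": 0, "az": 0},
])

```text
t: 21.82
tcp_pos: [462.1, -275.0, 38.2]
eef_rot: [3.104, -0.486, -0.0]
force: [0.5, 0.6, -2.5]
gripper_width: 41.8
grip_force: 25.0
```

Emit:
step_arm([
  {"jaw": 0.8, "x": 0, "y": 0, "z": 0.4, "ax": 0, "ay": 0, "az": 0},
  {"jaw": 0.8, "x": 0, "y": 0, "z": 0.3, "ax": 0, "ay": 0, "az": 0},
  {"jaw": 0.8, "x": 0, "y": 0, "z": 0, "ax": 0, "ay": 0, "az": 0},
])

```text
t: 22.2
tcp_pos: [462.1, -275.0, 38.1]
eef_rot: [3.103, -0.486, 0.001]
force: [-1.3, 1.0, 7.0]
gripper_width: 41.8
grip_force: 25.0
```

Contact came at the expected height, so it is seated. Now I release and retreat.

Emit:
step_arm([
  {"jaw": 0.45, "x": 0, "y": 0, "z": 0, "ax": 0, "ay": 0, "az": 0},
  {"jaw": 0.3, "x": 0, "y": 0, "z": 0, "ax": 0, "ay": 0, "az": 0},
  {"jaw": 0.1, "x": 0, "y": 0, "z": 0, "ax": 0, "ay": 0, "az": 0},
  {"jaw": 0.1, "x": 0, "y": 0, "z": 0, "ax": 0, "ay": 0, "az": 0},
  {"jaw": 0.1, "x": 0, "y": 0, "z": -10, "ax": 0, "ay": 0, "az": 0},
  {"jaw": 0.1, "x": 0, "y": 0, "z": -25, "ax": 0, "ay": 0, "az": 0},
  {"jaw": 0.1, "x": 0, "y": 0, "z": -40, "ax": 0, "ay": 0, "az": 0},
  {"jaw": 0.1, "x": 0, "y": 0, "z": -50, "ax": 0, "ay": 0, "az": 0},
  {"jaw": 0.1, "x": 0, "y": 0, "z": -50, "ax": 0, "ay": 0, "az": 0},
  {"jaw": 0.1, "x": 0, "y": 0, "z": -17, "ax": 0, "ay": 0, "az": 0},
])

```text
t: 23.45
tcp_pos: [462.6, -275.4, 233.4]
eef_rot: [3.101, -0.485, 0.008]
force: [-0.6, -0.5, 0.7]
gripper_width: 79.3
grip_force: 0.0
```

Emit:
step_arm([
  {"jaw": 0.1, "x": 0, "y": 0, "z": 0, "ax": 0, "ay": 0, "az": 0},
  {"jaw": 0.1, "x": 0, "y": 0, "z": 0, "ax": 0, "ay": 0, "az": 0},
  {"jaw": 0.1, "x": 0, "y": 0, "z": 0, "ax": 0, "ay": 0, "az": 0},
])

```text
t: 23.82
tcp_pos: [461.8, -274.8, 228.4]
eef_rot: [-3.103, 0.486, 0.003]
force: [0.2, -0.1, 0.4]
gripper_width: 79.6
grip_force: 0.0
```

```bash
python3 - <<'E'
from h import *
st(); a=save("wrist","w7.png"); b=save("scene","s7.png")
A=cv2.resize(a[100:250,240:400],None,fx=2.6,fy=2.6); B=cv2.resize(b[180:280,130:230],(390,390)); 
cv2.imwrite("pics/w7c.png",np.hstack([A,B])[:,:,::-1])
E
```

```text
t 23.82 tcp [ 461.8 -274.8  228.4] yaw -107.80 tilt [-0.0015  0.0014] w 79.6 grip 0.0 F [ 0.2 -0.1  0.4] q6 1.12
```

View pics/w7c.png

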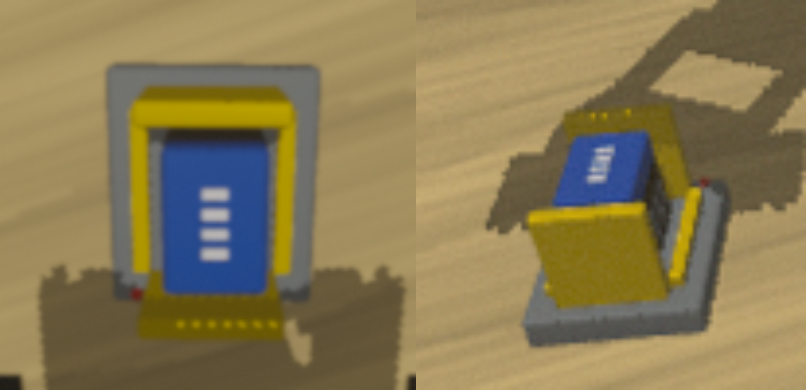

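Blue sits square in the pocket, spanning columns 162-270 against post columns 135-293, with its top just below the post tops. The pocket itself limits any offset to 8 mm. Handing in.

```bash
python3 -c "
from h import *
print(env.sign_off())"
```

```text
the job is handed in; nothing more can be done
None
```

The blue battery stood on the mat, was regrasped by its broad sides and is seated upright in the charger; I handed the job in at about 24 s, never touching the orange one, and got no verdict back.

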